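# Shut and lock the drive housing's access panel

## Task

The hinged access panel on top of the grey drive housing stands ajar. With the fingertips only, press it down until it lies fully shut, and after that set the fingertips in the slot of the round quarter-turn fastener in the panel and turn it clockwise (seen from above) as far as it goes, so that the panel is locked, then come away. Grasp and lift nothing, do not raise the panel further, and leave the loose tools and parts around it where they are.

Things in the scene. Friction and masses are not known exactly. Their poses are not given: they have to be found in the camera images.
- housing: Grey steel drive housing fixed to the worktop, an open-topped box 270 mm deep (its x) by 240 mm wide (its y), 90 mm high, plus a 30 mm deck behind it. Origin at the centre of the box's underside, on the worktop. x points from the front (panel's free edge, towards the robot) to the hinge side, z up. The hinge line runs along y at x = +130 mm, z = 90 mm. Shut, the panel's top lies at z = 96 mm.
- panel (a joint): Opening angle of the aluminium access panel on the housing (265 mm long from the hinge, 240 mm wide, 6 mm thick): 0 = shut flat (a stop), positive = free edge raised. It starts ajar at 0.15 to 0.35. The hinge is stiff: the panel stays where it is left; a push of 1 to 3 N on the front lip lowers it.
- panel_lip (a point): Point on the panel's top face in the middle of its front lip, 235 mm from the hinge line (30 mm from the free edge): the plain place between fastener and free edge to press on. Moves with the panel.
- fastener (a joint): Turn of the quarter-turn fastener: 0 = unlocked, slot parallel to the hinge line; grows clockwise seen from above; 1.571 = locked (a firm stop), slot pointing at the hinge, along the housing's x. It starts at 0 to 0.35, stays where it is left, friction about 0.16 N m. Fingertips set in one end of the slot, some 35 mm from the centre, and swept round the centre carry it along.
- slot (a point): Centre of the fastener, level with its top: a disc 110 mm across, set in the panel 150 mm from the hinge line (housing x = -20 mm), top 2 mm proud of the panel (z = 98 mm when shut): two black half-moons on a steel floor, between them a straight slot 38 mm wide, 20 mm deep, open at both ends, right across the centre. Turns with the disc: y runs along the slot, z is the turning axis.
- cone_stand: Slotted black stand, 340 by 70 mm, fixed to the worktop beside the housing (on its left, +y), with five steel balancing cones fixed upright in it, 87 mm high in all. Origin at the centre of its underside. Not part of the job.
- mandrel_middle (a point): Middle of the polished stainless mandrel, loose, standing upright beside the housing (on its -y side): 44 mm foot, 25 mm shaft, 120 mm high. To be left alone.
- punch: Brass drift punch, loose, 135 mm long, 14 mm thick, lying by the housing's -y side. Origin at mid-length on the worktop, x axis along it. To be left alone.
- deburrer: Deburring tool with a yellow plastic handle, loose, 140 mm long, 18 mm thick, lying in front of the housing. Origin near mid-length on the worktop, x along it. To be left alone.
- file: Steel hand file with a green handle, loose, 250 mm long, 25 mm thick, lying in front of the housing. Origin near mid-length on the worktop, x along it. To be left alone.
- impeller: Small brass pump impeller, loose, 130 mm across, 42 mm high, lying flat near the mandrel. Origin at the centre of its underside. To be left alone.

How it is judged (in metres and radians):
On the way, in this order (a step that is already met when the one before it is completed fails the run):
1. the panel is pressed shut with the fastener not yet locked (value of joint panel below 0.03 rad and value of joint fastener below 0.9 rad), for 0.2 s.
2. the fastener is turned to its locked stop with the panel shut (value of joint panel below 0.03 rad and value of joint fastener above 1.46 rad), for 0.2 s.
At the end, for the whole second after the job is handed in: The panel lies shut (within 0.03 rad) and the fastener stands within about 6 degrees of its locked stop (above 1.46 rad), both at rest (all of step 2 and velocity of joint each of fastener, panel below 0.05 rad/s); the robot touches nothing.
It fails at once if the panel is raised further instead of pressed shut (value of joint panel above 0.45 rad).
It fails at once if a loose bystander (mandrel, punch, deburring tool, file, impeller) is moved or lifted by more than 20 mm (distance of any of punch, deburrer, file, impeller, mandrel_middle from where it was at the start of the episode above 0.02 m).
It also fails if it takes over 48 s, if anything falls off the work surface, if the arm or the gripper's body presses on something with over 40 N, if the wrist force passes 120 N, or if a joint passes its speed limit or range.

## Robot

A 6-joint arm with a two-finger parallel gripper is mounted at the origin on the work surface. World frame = base frame: x ahead of the robot, y to its left, z up, the work surface at z = 0. Lengths are in m, angles in degrees, forces in N, time in s.
With the tool pointing down it reaches from about 0.325 to 0.85 m from the base axis. Payload 15.5 kg.
Tool frame: the origin (TCP) lies midway between the tips of the shut fingers; the grasp point (between the pads) lies 19 mm behind it; z points along the fingers, y is the line along which they close (so a half turn about z gives the same grasp; the last joint's range is limited). The gripper opens to 91 mm and grips with 3 to 60 N. Pads are 32 mm wide; open, the fingers measure 118 mm over their backs; the gripper's body (76 mm by 178 mm) begins 60 mm behind the grasp point.
Start: joints at [68.669, 28.281, 77.091, -0, 74.628, -5.472], TCP at [0.171, 0.601, 0.187] pointing down, gripper open.
Joint ranges: [-166.48, 166.48], [-47.26, 123.95], [12.59, 153.08], [-70.14, 250.14], [6.76, 159.57], [-176.63, 176.63]. Speed limits (degrees/s): [108.29, 108.29, 147.25, 172.46, 172.46, 172.46].

## Interface

Orientations are given as a 3x3 rotation matrix whose columns are the frame's x, y, z axes.
In Python, from bench import ctrl gives the robot as it stands. The module is installed in compiled form; this text tells all that it offers. Calls block until the motion is done:
- ctrl.goto(position, orientation): joint-space move of the TCP to a pose.
- ctrl.move_l(position, vel=0.15, ori=None, contact_N=None): straight line of the TCP; ori=None keeps the orientation; vel is the mean speed in m/s. With contact_N (N) it stops when the force on the tool has changed by that much, and returns True; else False.
- ctrl.movej(angles): joint-space move.
- ctrl.command_gripper(opening): opening from 0.0 (shut) to 1.0 (fully open); the grip force is fixed at half the most; returns when the fingers have stopped.
- ctrl.sleep(seconds).
- ctrl.ik(position, orientation): joint angles nearest the present ones, or None.
- ctrl.read_camera(name): name is "scene" or "top"; returns the picture (400x640x3 uint8, blue, green, red); there is no depth.
- ctrl.camera_params(name): a dict with "fx", "fy", "cx", "cy" (pixels), "D" ([k1, k2, p1, p2, k3] as OpenCV has them; the pictures are not rectified), "pose" (4x4, takes a point from camera to world coordinates). Camera axes: x right, y up, looking along -z (the intrinsics and any distortion apply to the point x, -y, -z); pixel columns grow to the right and rows downward; lengths in m; the calibration is good to about 2 mm. A picture is of the moment at which its call begins. camera_params takes no time and is no camera call.
A pose or a line that the arm cannot do raises ctrl.MotionError and nothing moves.
- ctrl.sign_off(): hands the job in; it is judged then, once.
Readings, each from a call of its own:
- ctrl.current_t(): time.
- ctrl.current_q(): joint angles.
- ctrl.current_dq(): joint speeds.
- ctrl.current_effort(): joint torques, N m.
- ctrl.current_tool_pos(): TCP position.
- ctrl.current_eef_rot(): TCP orientation.
- ctrl.current_contact_force(): force on the tool from outside, world axes, zero at the start.
- ctrl.current_wrist_torque(): the same for the moment, N m.
- ctrl.current_grip_width(): opening from 0.0 (shut) to 1.0 (fully open).
- ctrl.current_grasp_force(): force on a finger pad.
Only numpy, scipy, OpenCV 4.12 (cv2) and the standard library are available. Lean on these libraries where they do the work, as an engineer would, in place of code of your own. Each camera call takes 0.05 s, during which the arm holds its last target. There are 200 camera calls.

## Working session

There is one attempt and no reset: what is moved stays moved. The work goes in short steps, each a Python script; the robot and the scene stay as the last script left them, time stands still between calls to the robot, and variables do not carry over. Pictures are saved under pics/ and viewed, at most 10 in all, crops included, and the job is handed in when it is done.

```bash
mkdir -p pics; python3 - <<'E'
from bench import ctrl
import cv2,numpy as np
np.set_printoptions(precision=4,suppress=True)
for n in("scene","top"):
    cv2.imwrite(f"pics/{n}0.png",ctrl.read_camera(n)); print(n,ctrl.camera_params(n))
print(ctrl.current_eef_rot(),ctrl.current_t())
E
```

```text
scene {'fx': 519.4874891303106, 'fy': 519.4874891303106, 'cx': 320.9579912440241, 'cy': 195.73305141512986, 'D': array([-0.0438,  0.    ,  0.    ,  0.    ,  0.    ]), 'pose': array([[ 0.3487, -0.7462,  0.5671,  1.1857],
       [ 0.9371,  0.2678, -0.2237, -0.2775],
       [ 0.0151,  0.6094,  0.7927,  0.9899],
       [ 0.    ,  0.    ,  0.    ,  1.    ]])}
top {'fx': 519.0401597825594, 'fy': 519.0401597825594, 'cx': 314.9625168801716, 'cy': 202.65883632134273, 'D': array([-0.0656,  0.    ,  0.    ,  0.    ,  0.    ]), 'pose': array([[-0.007 ,  0.9961, -0.0875,  0.4828],
       [-0.9997, -0.0089, -0.0221, -0.0237],
       [-0.0228,  0.0873,  0.9959,  1.1779],
       [ 0.    ,  0.    ,  0.    ,  1.    ]])}
[[-0.9619  0.2733 -0.0004]
 [ 0.2733  0.9619 -0.001 ]
 [ 0.0001 -0.0011 -1.    ]] 0.1
```

View pics/scene0.png

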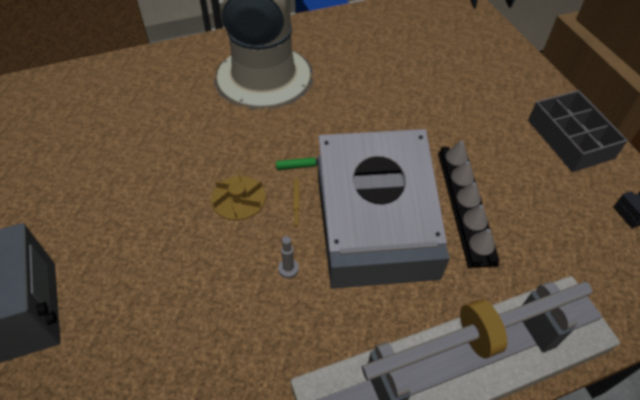

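View pics/top0.png

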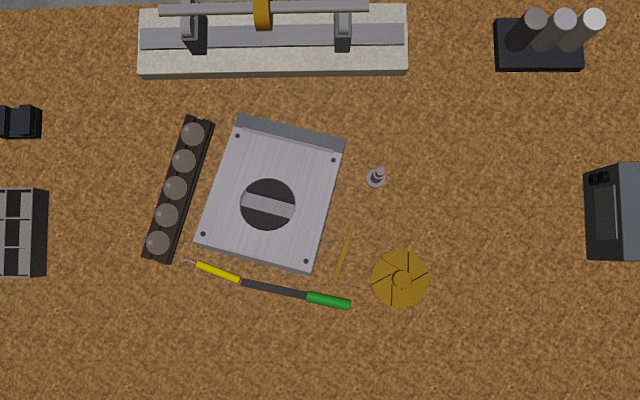

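Scene view: the housing sits at about (380,205), with the disc at (380,180), the cones to its right, and the mandrel (288,258), punch and impeller to its left. Top view: the panel corners are near (235,128), (342,155), (312,274) and (192,241). The disc is at (268,204) with its slot nearly parallel to the hinge, and the deck's far edge runs (237,113)-(346,139). The deburrer and file lie just in front of the panel's free edge.

```bash
cat > h.py <<'E'
from bench import ctrl
import cv2,numpy as np
np.set_printoptions(precision=4,suppress=True)
P={n:ctrl.camera_params(n) for n in("scene","top")}
def ray(n,uv):
    c=P[n];K=np.array([[c['fx'],0,c['cx']],[0,c['fy'],c['cy']],[0,0,1]])
    x,y=cv2.undistortPoints(np.array([[uv]],float),K,c['D'])[0,0]
    T=c['pose'];return T[:3,3],T[:3,:3]@np.array([x,-y,-1])
def onz(n,uv,z):
    o,d=ray(n,uv);return o+d*(z-o[2])/d[2]
def tri(a,b):
    (o1,d1),(o2,d2)=ray("top",a),ray("scene",b)
    s=np.linalg.lstsq(np.c_[d1,-d2],o2-o1,rcond=None)[0]
    p,q=o1+s[0]*d1,o2+s[1]*d2
    return (p+q)/2,np.linalg.norm(p-q)
def quad(m):
    c=max(cv2.findContours(m,cv2.RETR_EXTERNAL,cv2.CHAIN_APPROX_NONE)[0],key=cv2.contourArea)
    h=cv2.convexHull(c)
    for e in np.linspace(2,20,40):
        a=cv2.approxPolyDP(h,e,True)
        if len(a)<=4: return a[:,0].astype(float)
E
python3 - <<'E'
from h import *
box={"top":(180,100,180,185),"scene":(305,115,150,180)}
for n in box:
    im=cv2.imread(f"pics/{n}0.png");x,y,w,h=box[n];c=im[y:y+h,x:x+w]
    hsv=cv2.cvtColor(c,cv2.COLOR_BGR2HSV)
    m=((hsv[...,1]<60)&(hsv[...,2]>125)).astype(np.uint8)*255
    m=cv2.morphologyEx(m,cv2.MORPH_OPEN,np.ones((3,3)))
    print(n,"panel",quad(m)+[x,y])
    d=((hsv[...,2]<75)&(hsv[...,1]<90)).astype(np.uint8)*255
    cs=cv2.findContours(d,cv2.RETR_EXTERNAL,cv2.CHAIN_APPROX_NONE)[0]
    for k in cs:
        if cv2.contourArea(k)>150: print("dark",cv2.contourArea(k),cv2.boundingRect(k)[:2]+np.array([x,y]),cv2.boundingRect(k)[2:])
    cv2.imwrite(f"pics/m_{n}.png",np.hstack([cv2.resize(c,None,fx=2.2,fy=2.2,interpolation=2),cv2.cvtColor(cv2.resize(m|d//2,None,fx=2.2,fy=2.2),8)]))
a,b=onz("top",(237,113),.09),onz("top",(346,139),.09);print("deck",a,b,np.linalg.norm(a-b))
E
```

```text
top panel [[233. 127.]
 [341. 153.]
 [310. 272.]
 [193. 241.]]
dark 635.5 [240 205] (49, 26)
dark 686.5 [246 179] (49, 26)
dark 1036.0 [180 115] (35, 117)
scene panel [[425. 130.]
 [444. 241.]
 [331. 250.]
 [320. 136.]]
dark 530.5 [357 186] (47, 18)
dark 2481.0 [316 158] (133, 130)
dark 624.0 [354 157] (49, 19)
dark 370.0 [439 148] (16, 64)
deck [0.7736 0.1669 0.09  ] [ 0.7137 -0.0665  0.09  ] 0.24098898415004774
```

View pics/m_top.png

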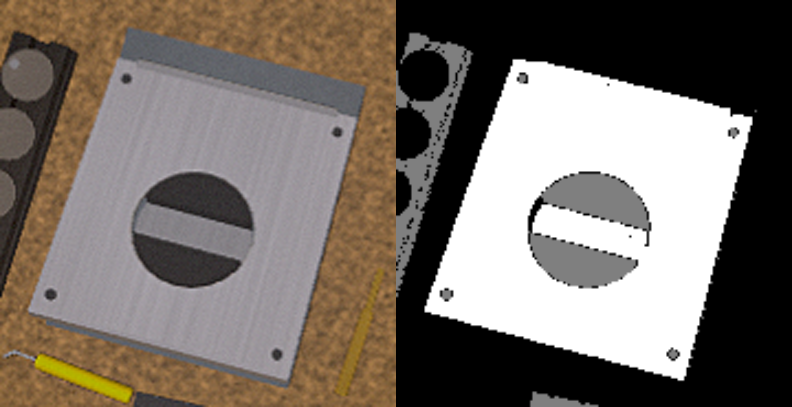

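View pics/m_scene.png

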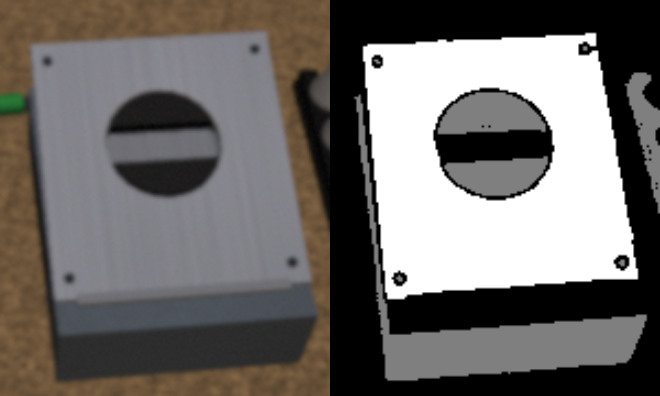

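Both crops show the panel quad and disc segmented cleanly, and the deck width measures 0.241 m against 0.240 m given. Next I'll triangulate and compute the frame, angle and slot.

```bash
python3 - <<'E'
from h import *
a,b=onz("top",(237,113),.09),onz("top",(346,139),.09)
y=(a-b)/np.linalg.norm(a-b);x=np.array([y[1],-y[0],0]);O=(a+b)/2-.165*x
print("yaw",np.degrees(np.arctan2(x[1],x[0])),"O",O)
def loc(p): return np.array([(p-O)@x,(p-O)@y,p[2]])
for nm,t,s in [("disc",(267.5,205),(379,180.5)),("hingeL",(233,127),(444,241)),("hingeR",(341,153),(331,250)),("freeL",(193,241),(425,130)),("freeR",(310,272),(320,136)),
  ("screwHL",(180+126/2.2,100+78/2.2),(305+291/2.2,115+262/2.2)),("screwHR",(180+337/2.2,100+132/2.2),(305+69/2.2,115+278/2.2)),("screwFL",(180+50/2.2,100+294/2.2),(305+254/2.2,115+48/2.2)),("screwFR",(180+277/2.2,100+354/2.2),(305+47/2.2,115+61/2.2))]:
    p,e=tri(t,s); print(nm,p,"loc",loc(p),"gap",e)
# slot ends in top
im=cv2.imread("pics/top0.png")[100:285,180:360];hsv=cv2.cvtColor(im,cv2.COLOR_BGR2HSV)
d=((hsv[...,2]<75)&(hsv[...,1]<90)).astype(np.uint8)*255
cs=[c for c in cv2.findContours(d,0,1)[0] if 550<cv2.contourArea(c)<800]
for z in(.13,):
  c=[]
  for k in cs:
    m=cv2.moments(k);c.append(onz("top",(180+m['m10']/m['m00'],100+m['m01']/m['m00']),z))
  v=c[0]-c[1];print("half-moon axis vs x deg",np.degrees(np.arctan2(v@y,v@x)),"mid",(c[0]+c[1])/2)
E
```

```text
yaw -14.3800020116967 O [0.5838 0.0912 0.09  ]
disc [0.5715 0.0972 0.1269] loc [-0.0134  0.0027  0.1269] gap 0.0016250375556721237
hingeL [0.7411 0.173  0.0954] loc [0.132  0.1183 0.0954] gap 0.0027617993679699996
hingeR [ 0.6825 -0.0549  0.0971] loc [ 0.1319 -0.117   0.0971] gap 0.0009109402860841381
freeL [0.4985 0.2399 0.1627] loc [-0.1196  0.1229  0.1627] gap 0.000619406713257597
freeR [0.4372 0.0106 0.1629] loc [-0.122  -0.1144  0.1629] gap 0.0025735604841379215
screwHL [0.7225 0.1646 0.0988] loc [0.1161 0.1056 0.0988] gap 0.0005868922242582142
screwHR [ 0.6677 -0.0379  0.0983] loc [ 0.1133 -0.1042  0.0983] gap 0.0016167118348712696
screwFL [0.513  0.2211 0.1614] loc [-0.1009  0.1083  0.1614] gap 0.0009063075488496181
screwFR [0.4585 0.0181 0.16  ] loc [-0.1032 -0.1019  0.16  ] gap 0.001632190608227652
half-moon axis vs x deg 177.0957070981169 mid [0.5722 0.0967 0.13  ]
```

Geometry checks out: hinge at local x≈0.131 m, z≈0.096 m, panel angle ≈0.25 rad, fastener ≈0.05 rad. Next: shut the gripper and press the lip.

```bash
cat >> h.py <<'E'
from scipy.spatial.transform import Rotation as R
yaw=np.radians(-14.4);O=np.array([0.5843,0.0929,0])
X=np.array([np.cos(yaw),np.sin(yaw),0]);Y=np.array([-X[1],X[0],0])
def W(x,y,z): return O+x*X+y*Y+[0,0,z]
def ori(f,s): # tool x along the slot (s=+-1) at fastener angle f
    c=R.from_euler('z',-f)
    tx=c.apply(Y)*s; z=np.array([0,0,-1.]); return np.c_[tx,np.cross(z,tx),z]
E
python3 - <<'E'
from h import *
for s in(1,-1):
  for e in(1,-1):
    for f in(0.05,1.6):
      d=R.from_euler('z',-f).apply(Y)*e*.033
      print(s,e,f,ctrl.ik(W(-.02,0,.085)+d,ori(f,s)))
s=min((1,-1),key=lambda s:abs(ctrl.ik(W(-.1,0,.23),ori(0.05,s))[5]-ctrl.current_q()[5])+0)
print("s",s)
ctrl.command_gripper(0.)
ctrl.goto(W(-.1,0,.24),ori(0.05,s)); ctrl.sleep(.2)
print(ctrl.current_contact_force(),ctrl.current_t())
hit=ctrl.move_l(W(-.102,0,.170),.1,contact_N=15)
hit=hit or ctrl.move_l(W(-.102,0,.090),.04,contact_N=15)
print(hit,ctrl.current_tool_pos(),ctrl.current_contact_force())
ctrl.sleep(.4);print(ctrl.current_tool_pos(),ctrl.current_contact_force(),ctrl.current_t())
E
```

```text
1 1 0.05 [ 6.8809 32.027  88.8162 -0.     59.1568 24.1457]
1 1 1.6 [  2.7891  32.9805  86.7406  -0.      60.2789 108.8623]
1 -1 0.05 [ 0.6973 30.0301 93.1449 -0.     56.8251 17.9621]
1 -1 1.6 [  5.0562  29.0322  95.298   -0.      55.6698 111.1294]
-1 1 0.05 [   6.8809   32.027    88.8162   -0.       59.1568 -155.8543]
-1 1 1.6 [  2.7891  32.9805  86.7406  -0.      60.2789 -71.1377]
-1 -1 0.05 [   0.6973   30.0301   93.1449   -0.       56.8251 -162.0379]
-1 -1 1.6 [  5.0562  29.0322  95.298   -0.      55.6698 -68.8706]
s 1
[-0.8002  0.8092 -0.1623] 3.75
False [0.4857 0.1183 0.0901] [-0.1707  0.6995  0.089 ]
[0.4856 0.1183 0.09  ] [-0.6418  0.3687  0.4999] 7.15
```

```bash
python3 - <<'E'
from h import *
cv2.imwrite("pics/s1.png",np.vstack([cv2.resize(ctrl.read_camera("scene")[90:290,240:500],(780,600))[:300+60],cv2.resize(ctrl.read_camera("top")[100:290,170:400],(780,600))[360:]]))
print(ctrl.current_grip_width(),ctrl.current_tool_pos(),ctrl.current_contact_force())
cv2.imwrite("pics/top1.png",cv2.resize(np.hstack([ctrl.read_camera("scene")[90:290,260:480],ctrl.read_camera("top")[95:295,180:380]]),None,fx=1.9,fy=1.9,interpolation=2))
E
```

```text
0.007536672899244704 [0.4855 0.1183 0.09  ] [ 1.3498 -0.0907  1.0379]
```

View pics/top1.png

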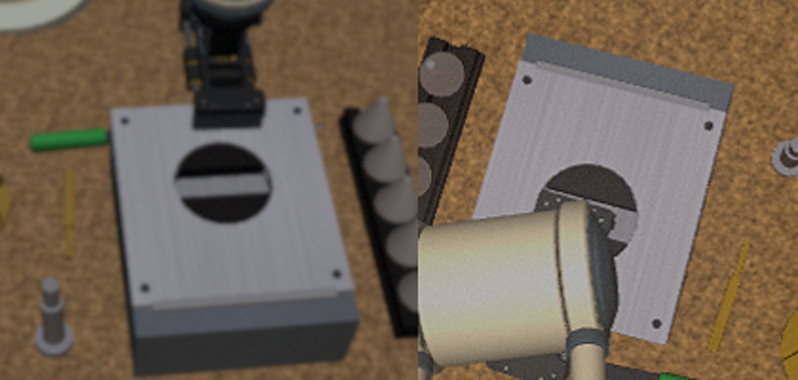

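The fingertips stand on the lip with no stop force yet, so the panel may still be slightly open. I'll keep going down until firm contact.

```bash
python3 - <<'E'
from h import *
hit=ctrl.move_l(W(-.102,0,.070),.02,contact_N=15)
print(hit,ctrl.current_tool_pos(),ctrl.current_contact_force(),ctrl.current_t())
ctrl.sleep(.3);print(ctrl.current_tool_pos(),ctrl.current_contact_force(),ctrl.current_t())
E
```

```text
False [0.4856 0.1183 0.0701] [-0.2239  0.3938  0.331 ] 8.5
[0.4856 0.1183 0.0701] [ 0.3672 -0.6358  0.2035] 8.8
```

```bash
python3 - <<'E'
from h import *
cv2.imwrite("pics/s2.png",cv2.resize(ctrl.read_camera("scene")[60:290,260:500],None,fx=2.5,fy=2.5,interpolation=2))
print(ctrl.current_effort(),ctrl.current_q(),ctrl.current_wrist_torque())
c=P["scene"];K=np.array([[c['fx'],0,c['cx']],[0,c['fy'],c['cy']],[0,0,1]])
T=np.linalg.inv(c['pose'])
for q in (ctrl.current_tool_pos(),W(-.102,0,.09),W(-.135,.12,.096),W(-.135,-.12,.096),W(-.02,0,.098)):
    p=T[:3,:3]@q+T[:3,3]; print(cv2.projectPoints(np.array([[p[0],-p[1],-p[2]]]),np.zeros(3),np.zeros(3),K,c['D'])[0].ravel())
E
```

```text
[ -0.001  -73.2898 -24.8292   0.0652   0.001    0.0001] [  6.8402  27.544  102.2072  -0.0012  50.2428  24.1064] [-0.1534  0.0473  0.0393]
[369.2135 166.7267]
[369.973  161.0698]
[418.0837 145.4577]
[316.8665 152.2543]
[376.3288 186.5583]
```

View pics/s2.png

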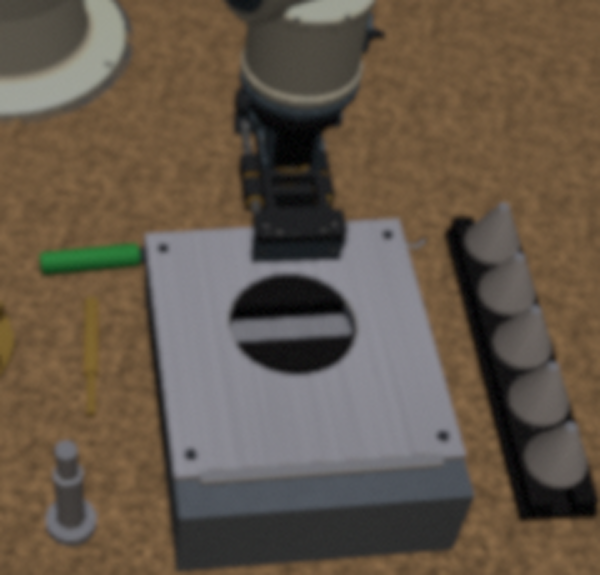

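The scene view shows the panel lowered: free edge now from (319,154) to (420,149), disc at (377,189). The gripper body hides the fingertips. The TCP reads z=0.07 with no force, which doesn't fit a shut panel at 0.096, so I'll triangulate the panel again before moving.

```bash
python3 - <<'E'
from h import *
t=ctrl.read_camera("top");s=ctrl.read_camera("scene");cv2.imwrite("pics/top2.png",t);cv2.imwrite("pics/scene2.png",s)
def loc(p): return np.array([(p-O)@X,(p-O)@Y,p[2]])
def spot(im,u,v,r=5):
    g=cv2.cvtColor(im,6)[int(v)-r:int(v)+r+1,int(u)-r:int(u)+r+1].astype(float)
    w=np.clip(np.median(g)-15-g,0,None);yy,xx=np.mgrid[:2*r+1,:2*r+1]
    return int(u)-r+(w*xx).sum()/w.sum(),int(v)-r+(w*yy).sum()/w.sum()
for n,a,b in[("FR",(305,265),(325,159)),("HR",(333,160),(336,241.5)),("HL",(237.5,136),(437,234))]:
    a,b=spot(t,*a),spot(s,*b);p,e=tri(a,b);print(n,a,b,loc(p),e)
cv2.imwrite("pics/top2c.png",cv2.resize(t[90:300,170:400],None,fx=2.8,fy=2.8,interpolation=2))
E
```

```text
FR (np.float64(305.35493827160496), np.float64(265.21064814814815)) (np.float64(324.8029045643153), np.float64(158.8174273858921)) [-0.1144 -0.1035  0.0945] 0.00031884830915212295
HR (np.float64(332.5710973724884), np.float64(161.30370942812982)) (np.float64(335.8421052631579), np.float64(241.33119383825417)) [ 0.1108 -0.1059  0.0946] 0.00030042894085329517
HL (np.float64(237.0387858347386), np.float64(137.07504215851603)) (np.float64(436.7917847025496), np.float64(233.985835694051)) [0.1132 0.1043 0.0948] 0.0005720253683349904
```

View pics/top2c.png

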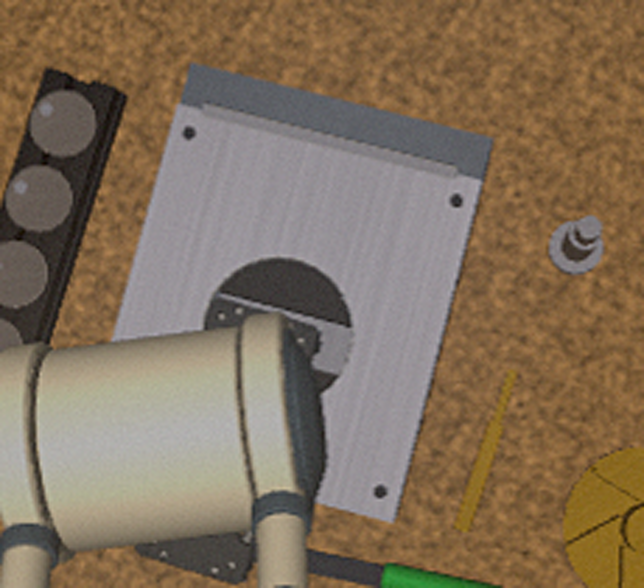

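The panel screws now triangulate to z≈0.0945 everywhere, so the panel is flat shut. The fault is in the TCP or force reading, so I'll raise in steps and watch the joint torques.

```bash
python3 - <<'E'
from h import *
for z in (.070,.08,.09,.10,.11,.13,.16,.20,.26):
    ctrl.move_l(W(-.102,0,z),.08); 
    print(z,ctrl.current_tool_pos()[2],ctrl.current_effort()[1:3],ctrl.current_contact_force(),ctrl.current_q()[1:5])
s=ctrl.read_camera("scene");t=ctrl.read_camera("top")
cv2.imwrite("pics/s3.png",cv2.resize(s[20:240,260:500],None,fx=2.5,fy=2.5,interpolation=2));cv2.imwrite("pics/t3f.png",t)
print(ctrl.current_t(),ctrl.current_grip_width())
E
```

```text
0.07 0.0700140847691787 [-73.2794 -24.8171] [ 0.473  -0.4671  0.1627] [ 27.5468 102.2084  -0.001   50.2435]
0.08 0.08035373369886409 [-73.5972 -26.189 ] [ 0.5091  0.4201 -0.2806] [ 26.6057 101.6494  -0.0013  51.6818]
0.09 0.0901655775615486 [-73.1957 -27.1405] [-0.3916 -0.3039 -0.3133] [ 25.7314 101.0982  -0.0014  53.1199]
0.1 0.10005827365681044 [-72.6573 -28.0659] [0.0401 0.3295 0.6559] [ 24.8722 100.5152   0.0004  54.5724]
0.11 0.11005816430512891 [-72.1328 -28.987 ] [ 0.2269 -0.5891 -0.055 ] [24.0238 99.905   0.0009 56.0306]
0.13 0.1299508778551904 [-71.4737 -30.9742] [-0.4431  0.9817 -0.3702] [22.3982 98.628   0.0009 58.9453]
0.16 0.1597520119127126 [-70.0968 -33.4606] [-0.1405 -0.3165 -0.2176] [20.1372 96.5347 -0.0006 63.3296]
0.2 0.19962940482666194 [-68.3108 -36.411 ] [-0.0094 -0.3329  0.0275] [17.4386 93.4263 -0.0005 69.1607]
0.26 0.25949461348091385 [-65.929  -40.0196] [-0.6266 -0.0443 -1.2696] [14.1053 88.124   0.0009 77.8223]
12.875 0.009372645126193664
```

View pics/s3.png

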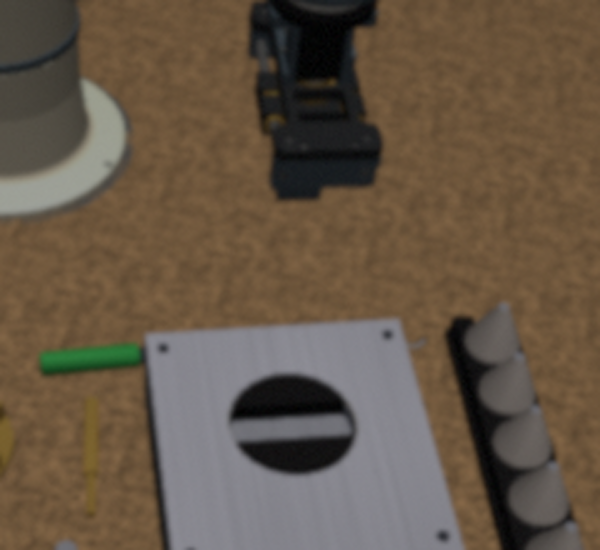

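```bash
python3 - <<'E'
from h import *
def proj(n,q):
    c=P[n];K=np.array([[c['fx'],0,c['cx']],[0,c['fy'],c['cy']],[0,0,1]]);T=np.linalg.inv(c['pose'])
    p=T[:3,:3]@q+T[:3,3];return cv2.projectPoints(np.array([[p[0],-p[1],-p[2]]]),np.zeros(3),np.zeros(3),K,c['D'])[0].ravel()
p=ctrl.current_tool_pos();Rm=ctrl.current_eef_rot();print(p,Rm)
crop=lambda n,q:(proj(n,q)-[260,20])*2.5
print("tcp crop",crop("scene",p))
for nm,l in(("tip corners",[(sx*.016,sy*.0135,0) for sx in(1,-1) for sy in(1,-1)]),("body",[(sx*.038,sy*.089,-.079) for sx in(1,-1) for sy in(1,-1)])):
    for v in l: print(nm,crop("scene",p+Rm@np.array(v)), proj("top",p+Rm@np.array(v)))
t=cv2.imread("pics/t3f.png");cv2.imwrite("pics/t3.png",cv2.resize(t[120:400,140:400],None,fx=2.1,fy=2.1,interpolation=2))
E
```

```text
[0.4852 0.1182 0.2594] [[ 0.2968  0.9549 -0.001 ]
 [ 0.9549 -0.2968 -0.0001]
 [-0.0004 -0.0009 -1.    ]]
tcp crop [293.1357 215.8927]
tip corners [314.6131 226.7758] [240.4018 237.3756]
tip corners [310.3141 204.2388] [235.8459 251.973 ]
tip corners [275.6543 227.7552] [257.5275 242.6356]
tip corners [271.952  205.1672] [252.993  257.2735]
body [370.1221 217.8834] [233.5096 188.192 ]
body [335.5738  68.4799] [200.4919 293.0856]
body [267.1675 220.4103] [277.7273 201.5173]
body [243.2104  70.1722] [245.0973 307.1846]
```

View pics/t3.png

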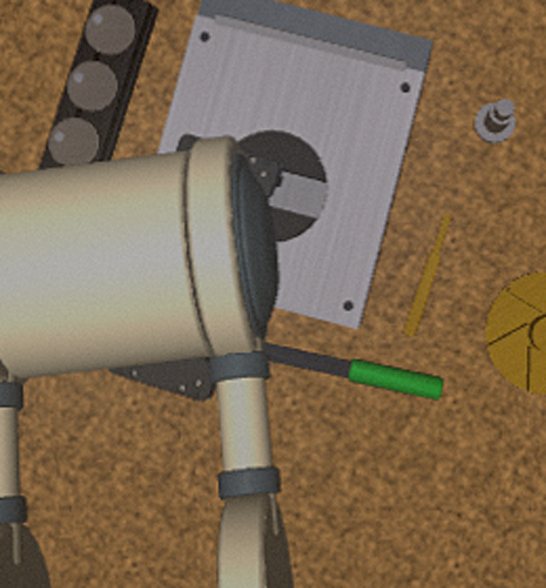

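The gripper shows up about 13 px higher in the scene view and about 3% larger in the top view than its reported pose predicts. So the tip really sits roughly 25–30 mm higher than reported, with about +5 mm in y. That explains the panel going down without a hard stop. I'll go back to the lip and calibrate the height by touching the stop.

```bash
python3 - <<'E'
from h import *
ctrl.move_l(W(-.102,-.005,.085),.2)
hit=ctrl.move_l(W(-.102,-.005,.045),.025,contact_N=12)
print(hit,ctrl.current_tool_pos(),ctrl.current_contact_force(),ctrl.current_t())
ctrl.sleep(.25);print(ctrl.current_tool_pos(),ctrl.current_contact_force())
z=ctrl.current_tool_pos()[2]
ctrl.move_l(W(-.102,-.005,z+.03),.1);ctrl.move_l(W(-.09,-.18,z+.2),.3)
t,s=ctrl.read_camera("top"),ctrl.read_camera("scene");cv2.imwrite("pics/t4f.png",t);cv2.imwrite("pics/s4f.png",s)
print(ctrl.current_tool_pos(),ctrl.current_t())
cv2.imwrite("pics/v4.png",cv2.resize(np.hstack([t[100:320,170:400],s[60:280,240:440]]),None,fx=1.86,fy=1.86,interpolation=2))
E
```

```text
True [0.4842 0.1134 0.0696] [-1.7458 -0.3268 10.8404] 14.7
[0.4843 0.1134 0.0696] [-2.5551 -0.5795 12.2733]
[ 0.4518 -0.058   0.2683] 16.4667
```

View pics/v4.png

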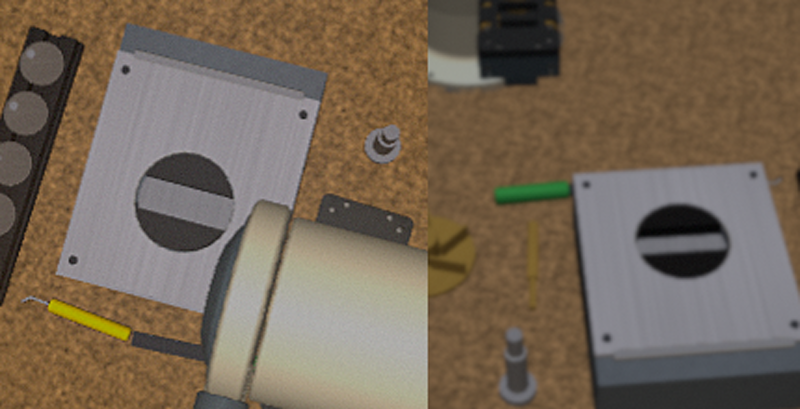

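The panel is firmly shut: contact stopped at a reported z of 0.0696, so the height bias is +26 mm. Now I'll measure the disc and the lateral tool bias numerically.

```bash
python3 - <<'E'
from h import *
def loc(p): return np.array([(p-O)@X,(p-O)@Y,p[2]])
for n,(x,y,w,h) in{"top":(225,165,80,80),"scene":(345,155,65,65)}.items():
    im=cv2.imread(f"pics/{n[0]}4f.png")[y:y+h,x:x+w];hsv=cv2.cvtColor(im,cv2.COLOR_BGR2HSV)
    d=((hsv[...,2]<80)&(hsv[...,1]<100)).astype(np.uint8)*255
    cs=[c for c in cv2.findContours(d,0,1)[0] if 250<cv2.contourArea(c)<900]
    print(n,[cv2.contourArea(c) for c in cs])
    W3=lambda c:np.array([onz(n,q,.098) for q in c[:,0]+[x,y]])
    pts=np.vstack([W3(c) for c in cs])[:,:2].astype(np.float32)
    (cx,cy),r=cv2.minEnclosingCircle(pts);print(" centre",cx,cy,"loc",loc(np.array([cx,cy,.098])),"r",r)
    ms=[]
    for c in cs:
        m=cv2.moments(c);ms.append(onz(n,(x+m['m10']/m['m00'],y+m['m01']/m['m00']),.098))
    v=ms[0]-ms[1];v*=np.sign(v@X);print(" fastener rad",-np.arctan2(v@Y,v@X)," mid",loc((ms[0]+ms[1])/2))
# lateral bias
b=.0264
p=np.array([.4852,.1182,.2594+b]);print("scene tip bias",loc(onz("scene",(379.6,98.8),p[2]))-loc(p)-[.0135,0,0])
for top,p in(((250.5,193.5),np.array([.4852,.1182,.2594])),((367.6,210),np.array([.4518,-.058,.2683]))):
    q=p+.089*X;print("top body far-edge bias",loc(onz("top",top,p[2]+.079+b))-loc(q))
E
```

```text
top [578.5, 595.0]
 centre 0.5665739178657532 0.09692645817995071 loc [-0.0182 -0.0005  0.098 ] r 0.05585143342614174
 fastener rad 0.013212608980179444  mid [-0.0185 -0.0002  0.098 ]
scene []Traceback (most recent call last):
  File "<stdin>", line 9, in <module>
    return _nx.concatenate(arrs, 0, dtype=dtype, casting=casting)
           ~~~~~~~~~~~~~~~^^^^^^^^^^^^^^^^^^^^^^^^^^^^^^^^^^^^^^^
ValueError: need at least one array to concatenate
```

```bash
python3 - <<'E'
from h import *
def loc(p): return np.array([(p-O)@X,(p-O)@Y,p[2]])
b=.0264
p=np.array([.4852,.1182,.2594+b]);print("scene tip bias",loc(onz("scene",(379.6,98.8),p[2]))-loc(p)-[.0135,0,0])
s=cv2.imread("pics/s4f.png");p=np.array([.4518,-.058,.2683+b])
print("scene tip2 bias",loc(onz("scene",(240+(507+538)/2/1.86-230+0,60+84/1.86),p[2]))-loc(p)-[.0135,0,0])
for top,p in(((250.5,193.5),np.array([.4852,.1182,.2594])),((367.6,210),np.array([.4518,-.058,.2683]))):
    q=p+.089*X;print("top body far-edge bias",loc(onz("top",top,p[2]+.079+b))-loc(q))
E
```

```text
scene tip bias [-0.0069  0.001  -0.    ]
scene tip2 bias [-0.0057  0.0012  0.    ]
top body far-edge bias [-0.0017 -0.0003  0.1054]
top body far-edge bias [ 0.005  -0.0063  0.1054]
```

The lateral bias is within about ±5 mm and the slot clearance is ±5.5 mm. I'll insert with a light contact check, shifting sideways if the tip lands on the disc.

```bash
python3 - <<'E'
from h import *
C=(-.018,-.0003);r=.031;f0=.03;ok=False
for dx in(.001,.005,-.003):
    ctrl.move_l(W(C[0]+dx,C[1]+r,.15 if dx==.001 else .085),.25,ori=ori(f0,1))
    ctrl.move_l(W(C[0]+dx,C[1]+r,.082),.15)
    hit=ctrl.move_l(W(C[0]+dx,C[1]+r,.0585),.03,contact_N=6)
    z=ctrl.current_tool_pos()[2];print(dx,hit,z,ctrl.current_contact_force(),ctrl.current_t())
    if z<.065: ok=True;break
print(ok,ctrl.current_tool_pos(),ctrl.current_eef_rot()[:,0])
E
```

```text
0.001 False 0.05859808058195498 [ 0.2302 -1.0017  0.189 ] 19.1583
True [0.5756 0.1269 0.0586] [0.2776 0.9607 0.    ]
```

It went in without contact, 13 mm below the disc top. Now the sweep.

```bash
python3 - <<'E'
from h import *
c=(-.017,-.0003);r=.031
def pt(f,z=.0585):
    d=R.from_euler('z',-f).apply(Y)*r;return W(c[0],c[1],z)+d
f=.03;hit=False
while f<2.0 and not hit:
    f+=.13
    hit=ctrl.move_l(pt(f),.02,ori=ori(min(f,1.65),1),contact_N=14)
    F=ctrl.current_contact_force();v=ctrl.current_tool_pos()-W(c[0],c[1],0)
    print(round(f,2),hit,"real ang",np.arctan2(v@X,v@Y),F,round(ctrl.current_t(),2))
    if np.linalg.norm(F[:2])>22: break
E
```

```text
0.16 False real ang 0.16069823835014016 [-0.3846  0.4005 -0.1611] 19.56
0.29 False real ang 0.2834719186849038 [-1.3853  0.7173  1.3346] 19.91
0.42 False real ang 0.4140330372996725 [-3.1507 -0.1528  0.4807] 20.26
0.55 False real ang 0.5453147738076194 [-3.0134 -0.8205  0.2591] 20.61
0.68 False real ang 0.6762399219042582 [-2.8059 -0.1372  0.0998] 20.96
0.81 False real ang 0.8079417021495392 [-2.6432  0.1912 -0.9039] 21.31
0.94 False real ang 0.9395057173269177 [-2.4834  0.6842 -0.7552] 21.66
1.07 False real ang 1.0707848885594262 [-0.4285  0.9787 -0.6088] 22.01
1.2 False real ang 1.2000297402805007 [-1.8648  0.9865  0.0378] 22.36
1.33 False real ang 1.3294902720356945 [-0.8571  1.0464  0.5359] 22.71
1.46 False real ang 1.459265899599616 [-0.7013  1.9843  0.2428] 23.06
1.59 False real ang 1.5890486018692271 [-0.6738  1.1694 -0.1813] 23.41
1.72 False real ang 1.7175421121260102 [-0.7121  1.9953  0.221 ] 23.76
1.85 False real ang 1.8304305090867299 [-2.0207  9.4056  0.9409] 24.11
1.98 True real ang 1.8265507608383589 [2.439  6.6071 0.6283] 24.32
```

The force rises at a swept angle of 1.83 rad, which fits the stop plus the slot backlash. One more firm push, then lift away and check the angle.

```bash
cat > fin.py <<'E'
from h import *
def fast():
    t=ctrl.read_camera("top");x,y,w,h=225,165,80,80
    hsv=cv2.cvtColor(t[y:y+h,x:x+w],cv2.COLOR_BGR2HSV);d=((hsv[...,2]<80)&(hsv[...,1]<100)).astype(np.uint8)*255
    cs=[c for c in cv2.findContours(d,0,1)[0] if 250<cv2.contourArea(c)<900]
    ms=[cv2.moments(c) for c in cs];ms=[onz("top",(x+m['m10']/m['m00'],y+m['m01']/m['m00']),.098) for m in ms]
    v=ms[0]-ms[1];v*=np.sign(v@-Y);print("areas",[cv2.contourArea(c) for c in cs],"fastener",np.arctan2(v@-Y,v@X),t.shape)
    cv2.imwrite("pics/t5f.png",t)
E
python3 - <<'E'
from fin import *
c=(-.017,-.0003);r=.031
def pt(f,z=.0585):
    d=R.from_euler('z',-f).apply(Y)*r;return W(c[0],c[1],z)+d
ctrl.sleep(.1);print(ctrl.current_contact_force())
p=ctrl.current_tool_pos()
h=ctrl.move_l(p-.006*Y,.015,contact_N=15)
F=ctrl.current_contact_force();q=ctrl.current_tool_pos();print(h,F,(q-p)@Y);ctrl.sleep(.25);print(ctrl.current_contact_force())
ctrl.move_l(q+.005*Y,.03);print(ctrl.current_contact_force())
q=ctrl.current_tool_pos();ctrl.move_l(q+[0,0,.06],.1);ctrl.move_l(W(-.09,-.18,.26),.3)
fast();print(ctrl.current_t(),ctrl.current_contact_force())
E
```

```text
[2.1684 8.1287 1.4604]
True [0.1038 6.614  2.6796] 0.00015825401907542985
[3.2437 6.7521 2.307 ]
[-0.9288 -0.8692  0.3872]Traceback (most recent call last):
  File "<stdin>", line 11, in <module>
  File "fin.py", line 7, in fast
    v=ms[0]-ms[1];v*=np.sign(v@-Y);print("areas",[cv2.contourArea(c) for c in cs],"fastener",np.arctan2(v@-Y,v@X),t.shape)
      ~~^^^
IndexError: list index out of range
```

```bash
sed -i 's/250<cv2/60<cv2/' fin.py; python3 - <<'E'
from fin import *
print(ctrl.current_tool_pos(),ctrl.current_t())
ctrl.move_l(W(-.12,-.21,.27),.3)
t=ctrl.read_camera("top")[165:245,225:305];hsv=cv2.cvtColor(t,cv2.COLOR_BGR2HSV)
d=((hsv[...,2]<80)&(hsv[...,1]<100)).astype(np.uint8)*255
print([(cv2.contourArea(c),cv2.boundingRect(c)) for c in cv2.findContours(d,0,1)[0] if cv2.contourArea(c)>30])
fast();print(ctrl.current_t())
E
```

```text
[ 0.4526 -0.0583  0.2589] 27.0333
[(1189.5, (18, 17, 53, 53))]Traceback (most recent call last):
  File "<stdin>", line 7, in <module>
  File "fin.py", line 7, in fast
    v=ms[0]-ms[1];v*=np.sign(v@-Y);print("areas",[cv2.contourArea(c) for c in cs],"fastener",np.arctan2(v@-Y,v@X),t.shape)
      ~~^^^
IndexError: list index out of range
```

```bash
python3 - <<'E'
from h import *
x,y=225,165;t=ctrl.read_camera("top")[y:y+80,x:x+80];hsv=cv2.cvtColor(t,cv2.COLOR_BGR2HSV)
for th,k in((80,4),(80,6),(60,4),(60,1)):
    d=((hsv[...,2]<th)&(hsv[...,1]<100)).astype(np.uint8)*255
    d=cv2.morphologyEx(d,cv2.MORPH_OPEN,np.ones((k,k)))
    cs=sorted(cv2.findContours(d,0,1)[0],key=cv2.contourArea)[-2:];out=[]
    for c in cs:
        m=cv2.moments(c);out.append(onz("top",(x+m['m10']/m['m00'],y+m['m01']/m['m00']),.098))
    if len(cs)==2:
        v=out[0]-out[1];v*=np.sign(v@-Y);print(th,k,[cv2.contourArea(c) for c in cs],np.arctan2(v@-Y,v@X))
# slot floor: bright pixels within the disc
g=(hsv[...,2]>100);yy,xx=np.mgrid[:80,:80];c=np.array([18+26,17+26]);g&=(xx-c[0])**2+(yy-c[1])**2<22**2
p=np.array([onz("top",q,.078) for q in np.c_[xx[g]+x,yy[g]+y]])[:,:2]
w,V=np.linalg.eigh(np.cov(p.T));a=V[:,1];a=a*np.sign(a@X[:2]);print("slot axis vs X deg",np.degrees(np.arctan2(a@Y[:2],a@X[:2])),np.sqrt(w),g.sum())
E
```

```text
80 4 [558.5, 617.0] 1.5890528811109892
80 6 [551.5, 604.5] 1.5938336070838093
60 1 [532.5, 579.0] 1.5903049523670956
slot axis vs X deg -1.0819822480747852 [0.0102 0.0263] 709
```

The fastener measures 1.59 rad by both half-moons and slot axis, so it is locked. A quick panel check, then hand in.

```bash
python3 - <<'E'
from fin import *
t=ctrl.read_camera("top");s=ctrl.read_camera("scene")
def proj(n,q):
    c=P[n];K=np.array([[c['fx'],0,c['cx']],[0,c['fy'],c['cy']],[0,0,1]]);T=np.linalg.inv(c['pose'])
    p=T[:3,:3]@q+T[:3,3];return cv2.projectPoints(np.array([[p[0],-p[1],-p[2]]]),np.zeros(3),np.zeros(3),K,c['D'])[0].ravel()
def spot(im,uv,r=5):
    u,v=np.round(uv).astype(int);g=cv2.cvtColor(im,6)[v-r:v+r+1,u-r:u+r+1].astype(float)
    w=np.clip(np.median(g)-20-g,0,None);yy,xx=np.mgrid[:2*r+1,:2*r+1];return u-r+(w*xx).sum()/w.sum(),v-r+(w*yy).sum()/w.sum()
q=W(-.113,.105,.096);p,e=tri(spot(t,proj("top",q)),spot(s,proj("scene",q)));print(p,e,ctrl.current_contact_force(),ctrl.current_t())
if abs(p[2]-.095)<.006 and e<.004: print(ctrl.sign_off())
E
```

```text
[0.5026 0.2239 0.095 ] 0.00013996250420861443 [ 0.9469  0.2492 -0.1022] 27.575
the job is handed in; nothing more can be done
None
```

The panel is pressed shut (front screw at z = 95 mm), the fastener is at its locked stop (about 1.59 rad on camera), the arm is clear, and the job was handed in at about 27.6 s; no verdict came back.

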